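Lay out the leaf templates for tracing

ROBOT

A 7-joint arm with a two-finger parallel gripper is mounted at the origin on the work surface. World frame = base frame: x ahead of the robot, y to its left, z up, the work surface at z = 0. Lengths are in m, angles in degrees, forces in N, time in s.
With the tool pointing down it reaches from about 0.425 to 0.875 m from the base axis. Payload 4.7 kg.
Tool frame: the origin (TCP) lies midway between the tips of the shut fingers; the grasp point (between the pads) lies 19 mm behind it; z points along the fingers, y is the line along which they close (so a half turn about z gives the same grasp; the last joint's range is limited). The gripper opens to 87 mm and grips with 3 to 60 N. Pads are 19 mm wide; open, the fingers measure 117 mm over their backs; the gripper's body (75 mm by 190 mm) begins 51 mm behind the grasp point.
Start: joints at [-69.952, 18.392, -4.016, 83.108, 1.295, 78.541, -3.26], TCP at [0.214, 0.614, 0.223] pointing down, gripper open.
Joint ranges: [-163.93, 163.93], [-17.29, 119.83], [-79.2, 71.16], [3.27, 140.29], [-89.18, 269.18], [5.43, 117.66], [-154.24, 154.24]. Speed limits (degrees/s): [147.25, 147.25, 180, 180, 180, 180, 180].

INTERFACE

Orientations are given as [roll, pitch, yaw] about the fixed x, y, z axes, in that order (R = Rz(yaw) Ry(pitch) Rx(roll)).
In Python, from cell import env gives the robot as it stands.
- The arm moves only by the tool step_arm, never from a script. Its argument "moves" is a list of rows, each an object with "dp": the shift along the tool's x, y, z in mm, a list of three; "dr": the turn, a rotation vector about the tool's x, y, z in rad, a list of three; "fingers": the closure, from 0 (fully open) to 1 (shut). In form: [{"dp": [dx, dy, dz], "dr": [ax, ay, az], "fingers": fingers}, ...]. A call has exactly 5 rows; each row shifts and turns the commanded pose from where the row before left it, along the tool's axes as they then stand; what a row does not reach is not made up. A row lasts 1/8 s, in which the tool goes at most 62.5 mm and 10.7 degrees, less where a joint would pass 70% of its speed; a pose out of reach is approached as far as the arm can. A call with a gripper value outside its range is refused whole. The fingers move at their own pace and stop on an object; "squeeze" is the grip in N (left out, the last holds). Time passes only in rows, so rows that do not move let the fingers close, or fill a call up. It gives the time, the measured TCP pose, the force, the opening and the grip force at its end, in the units of the state.
- env.get_obs(): the state, without advancing time (a new reading comes with each control period).
- env.read_camera(name): name is "scene" or "side" or "wrist"; returns the picture (480x640x3 uint8, red, green, blue); there is no depth.
- env.camera_model(name): a dict with "fx", "fy", "cx", "cy" (pixels), "k1" (the pictures are not rectified: a ray, as slopes to the right and down, at radius r is drawn at 1 + k1 r^2 times it, then the intrinsics apply), "R" (3x3) and "t" (3): a world point X has camera coordinates R X + t. Camera axes: x right, y down, z forward; pixel columns grow to the right and rows downward; lengths in m; the calibration is good to about 2 mm. A picture is of the moment at which its call begins: read the wrist's pose just before it. camera_model takes no time and is no camera call; for the wrist camera it gives the pose at the moment of the call.
- env.sign_off(): hands the job in; it is judged then, once.
The state is a dict: "time_s": time; "qpos": joint angles; "joint_velocities": joint speeds; "effort": joint torques, N m; "tool_pos": TCP position; "tool_rot": TCP orientation; "force": force on the tool from outside, world axes, zero at the start; "wrist_torque": the same for the moment, N m; "grip_width": finger opening in m; "grasp_force": force on a finger pad.
Only numpy, scipy, OpenCV 4.12 (cv2) and the standard library are available. Lean on these libraries where they do the work, as an engineer would, in place of code of your own. Each camera call takes 0.05 s, during which the arm holds its last target. There are 200 camera calls.

TASK

Get the craft table ready for tracing: lay each of the four leaf templates flat in the middle of its own cardboard blank, lengthwise along the blank (either end first), the largest leaf on the largest blank, the next on the next, and so on down to the smallest. Leave the star and the round template where they lie.

Things in the scene. Friction and masses are not known exactly. Their poses are not given: they have to be found in the camera images.
- leaf_xl: the largest of four white oak-leaf drawing templates, a flat plate 112 mm long (x, leaf tip at +x, stem at -x), 56 wide (y) and 6 thick. On top, at its centre, an upright-sided wooden grip bar 30 long (along x), 14 wide (along y), 26 high, its top 32 above the underside. Origin: centre of the underside; z up. Loose, lies flat on the table at any yaw.
- leaf_l: the second largest of four white oak-leaf drawing templates, a flat plate 96 mm long (x, leaf tip at +x, stem at -x), 48 wide (y) and 6 thick. On top, at its centre, an upright-sided wooden grip bar 30 long (along x), 14 wide (along y), 26 high, its top 32 above the underside. Origin: centre of the underside; z up. Loose, lies flat on the table at any yaw.
- leaf_m: the second smallest of four white oak-leaf drawing templates, a flat plate 78 mm long (x, leaf tip at +x, stem at -x), 39 wide (y) and 6 thick. On top, at its centre, an upright-sided wooden grip bar 30 long (along x), 14 wide (along y), 26 high, its top 32 above the underside. Origin: centre of the underside; z up. Loose, lies flat on the table at any yaw.
- leaf_s: the smallest of four white oak-leaf drawing templates, a flat plate 60 mm long (x, leaf tip at +x, stem at -x), 30 wide (y) and 6 thick. On top, at its centre, an upright-sided wooden grip bar 30 long (along x), 14 wide (along y), 26 high, its top 32 above the underside. Origin: centre of the underside; z up. Loose, lies flat on the table at any yaw.
- card_xl: the largest of four bare rectangular brown cardboard blanks stuck down flat on the table, 144 mm long (x), 86 wide (y), 5 thick. Origin: centre of its underside, on the table (its upper face is 5 mm above it); z up.
- card_l: the second largest of four bare rectangular brown cardboard blanks stuck down flat on the table, 124 mm long (x), 74 wide (y), 5 thick. Origin: centre of its underside, on the table (its upper face is 5 mm above it); z up.
- card_m: the second smallest of four bare rectangular brown cardboard blanks stuck down flat on the table, 104 mm long (x), 64 wide (y), 5 thick. Origin: centre of its underside, on the table (its upper face is 5 mm above it); z up.
- card_s: the smallest of four bare rectangular brown cardboard blanks stuck down flat on the table, 86 mm long (x), 54 wide (y), 5 thick. Origin: centre of its underside, on the table (its upper face is 5 mm above it); z up.
- star: white eight-pointed star template, 85 mm across, 6 thick, not a leaf. On top, at its centre, an upright-sided wooden grip bar 30 long (along x), 14 wide (along y), 26 high, its top 32 above the underside. Origin: centre of the underside. To be left alone.
- disc: white round template, diameter 76 mm, 6 thick, not a leaf. On top, at its centre, an upright-sided wooden grip bar 30 long (along x), 14 wide (along y), 26 high, its top 32 above the underside. Origin: centre of the underside. To be left alone.
Mind the look-alikes: they are no part of the job. Leave any green or pink look-alike of the leaf_m alone. What is shaped like the leaf_s but blue or purple is not meant.

How it is judged (in metres and radians):
At the end, for the whole second after the job is handed in: Each leaf lies flat, grip bar up, and at rest on the blank of its own size rank, its centre within 12 mm of the blank's centre and its length within 0.22 rad (about 12 degrees) of the blank's length, either way round; the star and the round template are within 20 mm of where they started (horizontal distance between leaf_xl and card_xl below 0.012 m and angle between the x axis of leaf_xl and the x axis of card_xl, either way round below 0.22 rad and z of leaf_xl in the frame of card_xl between 0.002 and 0.008 m and angle between each of leaf_xl, leaf_l, leaf_m, leaf_s's own z axis and vertical below 0.08 rad and linear speed of each of leaf_xl, leaf_l, leaf_m, leaf_s below 0.02 m/s and horizontal distance between leaf_l and card_l below 0.012 m and angle between the x axis of leaf_l and the x axis of card_l, either way round below 0.22 rad and z of leaf_l in the frame of card_l between 0.002 and 0.008 m and horizontal distance between leaf_m and card_m below 0.012 m and angle between the x axis of leaf_m and the x axis of card_m, either way round below 0.22 rad and z of leaf_m in the frame of card_m between 0.002 and 0.008 m and horizontal distance between leaf_s and card_s below 0.012 m and angle between the x axis of leaf_s and the x axis of card_s, either way round below 0.22 rad and z of leaf_s in the frame of card_s between 0.002 and 0.008 m and distance of each of star, disc from where it was at the start of the episode below 0.02 m); the robot touches nothing.
It fails at once if the star or the round template is moved by more than 20 mm (distance of any of star, disc from where it was at the start of the episode above 0.02 m).
It also fails if it takes over 115 s, if anything falls off the work surface, if the arm or the gripper's body presses on something with over 40 N, if the wrist force passes 120 N, or if a joint passes its speed limit or range.

## Working session

There is one attempt and no reset: what is moved stays moved. The work goes in short steps, Python scripts to look and compute and a tool call to move; the robot and the scene stay as the last step left them, time stands still between calls to the robot, and variables do not carry over. Pictures are saved under pics/ and viewed, at most 14 in all, crops included, and the job is handed in when it is done.

Besides the shell and the picture viewer there is one more tool, called after ">>>" by a JSON object that holds its "fn" and its "kwargs", one argument or row to a line. step_arm: Moves the arm, as the interface text tells. Its arguments: {"type":"object","properties":{"moves":{"type":"array","items":{"type":"object","properties":{"dp":{"type":"array","items":{"type":"number"}},"dr":{"type":"array","items":{"type":"number"}},"fingers":{"type":"number"}}}},"squeeze":{"type":"number"}},"required":["moves"]}

```bash
mkdir -p pics; ls; python3 - <<'E'
from cell import env
import cv2
for n in("scene","side"):
    im=env.read_camera(n); cv2.imwrite(f"pics/{n}0.png",im[:,:,::-1])
    m=env.camera_model(n); print(n,m)
o=env.get_obs();print(o["tool_pos"],o["tool_rot"],o["time_s"])
E
```

```text
pics
scene {'fx': 533.9671642988914, 'fy': 533.9671642988914, 'cx': 316.0089326820999, 'cy': 246.89190506616137, 'k1': -0.00962804793770583, 'R': array([[-0.06233978,  0.9980533 ,  0.00183292],
       [ 0.84032319,  0.05347843, -0.53944137],
       [-0.53848927, -0.03208841, -0.84202117]]), 't': array([ 0.04940599, -0.40276146,  1.637528  ])}
side {'fx': 492.894009395404, 'fy': 492.894009395404, 'cx': 317.34315901288073, 'cy': 244.8983786709457, 'k1': -0.05710666892593162, 'R': array([[ 0.96749963, -0.25274431,  0.00804812],
       [-0.18999037, -0.74754566, -0.63645828],
       [ 0.16687755,  0.61424409, -0.77126914]]), 't': array([-0.49161601,  0.10440521,  1.13206794])}
[0.21405066 0.61321125 0.22155703] [-1.79900400e+02  3.79144672e-03  1.60760772e+02] 0.1
```

View pics/scene0.png

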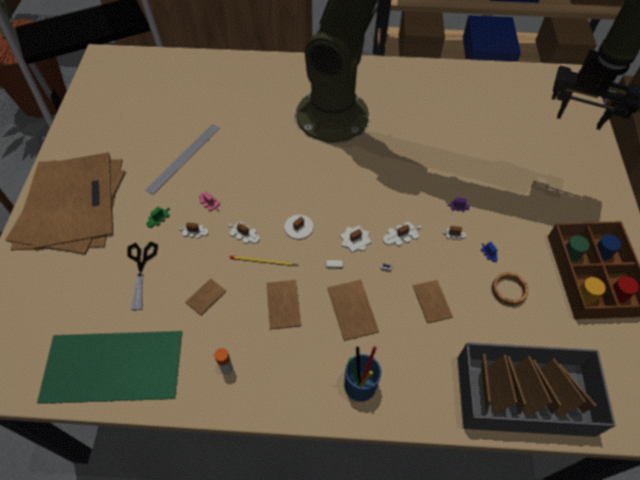

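View pics/side0.png

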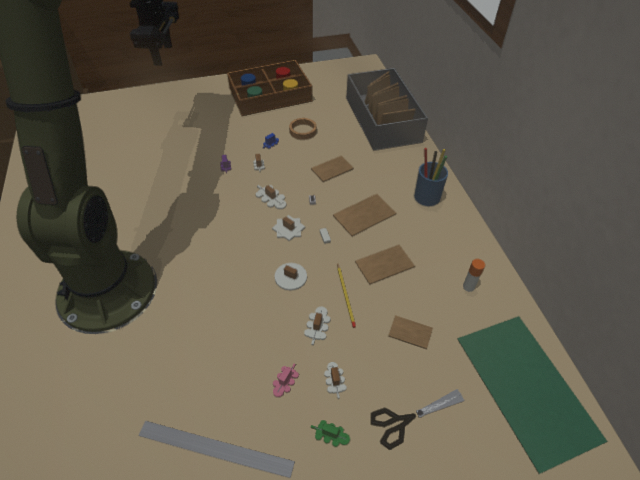

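The scene shows white leaves at (403,233), (244,233), (194,229) and (455,232). The disc is at (299,226) and the star at (356,238). The cards are at (353,309), (284,304), (432,301) and (206,296). Pink, green, purple and blue look-alikes lie nearby. I'll confirm these in enlarged crops.

```bash
cat > h.py <<'E'
import numpy as np, cv2
from cell import env
def p2w(m,uv,z):
    uv=np.atleast_2d(np.array(uv,float))
    K=np.array([[m["fx"],0,m["cx"]],[0,m["fy"],m["cy"]],[0,0,1]])
    n=cv2.undistortPoints(uv[:,None],K,np.array([m["k1"],0,0,0,0]))[:,0]
    d=np.c_[n,np.ones(len(n))]@m["R"]; c=-m["R"].T@m["t"]
    return (c+d*((z-c[2])/d[:,2])[:,None])[:,:2]
E
python3 - <<'E'
import cv2
a=cv2.imread("pics/scene0.png")
cv2.imwrite("pics/c1.png",cv2.resize(a[185:345,170:330],None,fx=3.75,fy=3.75,interpolation=cv2.INTER_CUBIC))
cv2.imwrite("pics/c2.png",cv2.resize(a[185:345,320:480],None,fx=3.75,fy=3.75,interpolation=cv2.INTER_CUBIC))
E
```

```text
(no output)
```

View pics/c1.png

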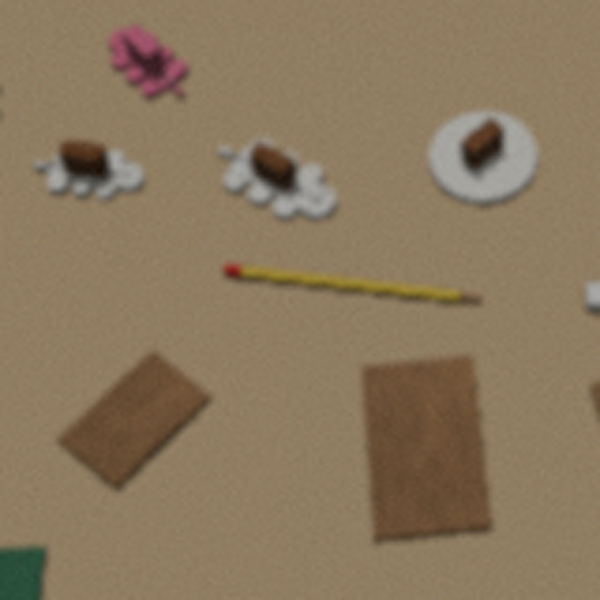

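View pics/c2.png

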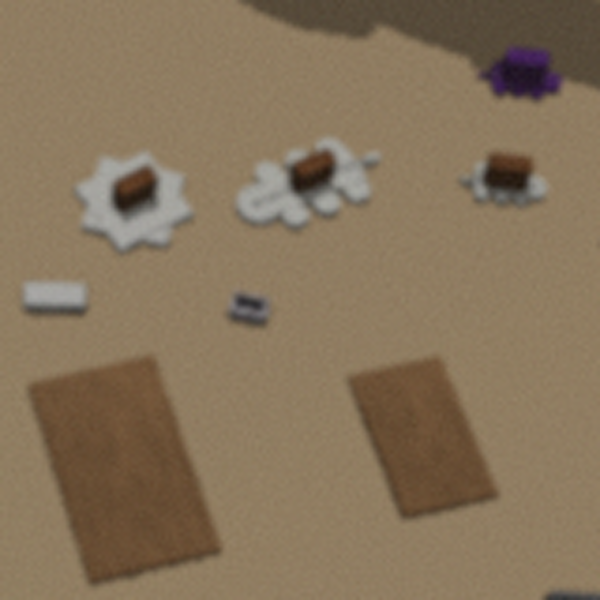

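The crops confirm the layout. In c1, leaf_m is at (90,170), leaf_l at (277,180), card_s at (135,420) and card_l at (427,448). In c2, leaf_xl is at (308,182), leaf_s at (503,180), card_xl at (125,468) and card_m at (422,437). The coloured look-alikes are pink (148,62) in c1 and purple (523,73) in c2.

```bash
python3 - <<'E'
from h import *
m=env.camera_model("scene")
f=lambda P,ox:(np.array(P)+.5)/3.75-.5+np.array([ox,185])
C=dict(s=([(155,352),(211,398),(119,489),(59,440)],170),l=([(362,367),(472,356),(491,528),(376,542)],170),
xl=([(30,385),(154,356),(219,550),(91,582)],320),m=([(348,377),(440,357),(497,495),(404,517)],320))
for k,(P,o) in C.items():
    w=p2w(m,f(P,o),.004); 
    r=cv2.minAreaRect((w*1000).astype(np.float32)); b=w
    e=[w[(i+1)%4]-w[i] for i in range(4)]; L=e[1]-e[3] if np.linalg.norm(e[1])>np.linalg.norm(e[0]) else e[0]-e[2]
    print("card",k,w.mean(0).round(4),[round(np.linalg.norm(x)*1e3) for x in e],"yaw",np.degrees(np.arctan2(L[1],L[0])).round(1))
Lf=dict(m=((36,166),(144,177),(85,148),170),l=((219,151),(334,208),(275,158),170),xl=((380,157),(237,206),(313,165),320),s=((459,181),(547,190),(509,160),320))
for k,(a,b,c,o) in Lf.items():
    w=p2w(m,f([a,b],o),.006);d=w[1]-w[0]
    print("leaf",k,w.mean(0).round(4),"len",np.linalg.norm(d).round(4),"yaw",np.degrees(np.arctan2(d[1],d[0])).round(1),"bar",p2w(m,f([c],o),.032).round(4))
for k,c,o in(("disc",(483,155),170),("star",(134,200),320)):print(k,p2w(m,f([c],o),.006))
o=env.get_obs();print(o["qpos"]); w=env.camera_model("wrist");print(-w["R"].T@w["t"],w["R"],w["fx"])
E
```

```text
card s [ 0.6426 -0.2772] [53, 84, 55, 85] yaw -36.0
card l [ 0.6501 -0.0886] [73, 124, 72, 125] yaw 10.4
card xl [0.6533 0.0787] [85, 142, 83, 143] yaw 17.9
card m [0.6195 0.2708] [64, 103, 63, 103] yaw 17.5
leaf m [ 0.4534 -0.3428] len 0.0773 yaw 86.7 bar [[ 0.4515 -0.3415]]
leaf l [ 0.4516 -0.212 ] len 0.0965 yaw 63.8 bar [[ 0.4515 -0.2097]]
leaf xl [0.427  0.2026] len 0.1114 yaw -64.6 bar [[0.4312 0.2016]]
leaf s [0.4219 0.3375] len 0.0608 yaw 86.5 bar [[0.4184 0.3362]]
disc [[ 0.42193304 -0.06957851]]
star [[0.45038775 0.0810822 ]]
[-69.9529023   18.43517612  -4.01595043  83.1690281    1.2933887
  78.54054122  -3.26182846]
[0.13883775 0.63907255 0.38552013] [[ 0.32992964  0.94400452 -0.00137949]
 [ 0.90380398 -0.31545696  0.28918033]
 [ 0.27255237 -0.09665596 -0.95727365]] 377.18657649692335
```

```bash
cat >> h.py <<'E'
def plan(wps,grow=45.):
    """wps: list of (x,y,z,yawdeg or None): prints turn rows then shift rows, per waypoint"""
    o=env.get_obs(); p=np.array(o["tool_pos"])*1e3; yaw=o["tool_rot"][2]
    print("at",p.round(1),np.round(o["tool_rot"],2),"t",o["time_s"],"q7",round(o["qpos"][6],1),"w",o["grip_width"])
    for x,y,z,t in wps:
        if t is not None:
            d=np.radians(-((t-yaw+90)%180-90)); n=int(np.ceil(abs(d)/.17))
            if n: d=round(d/n,4); print(" turn",n,"x",d); yaw-=np.degrees(d*n)
        c,s=np.cos(np.radians(yaw)),np.sin(np.radians(yaw))
        R=np.array([[c,s,0],[s,-c,0],[0,0,-1]]); D=R.T@(np.array([x,y,z])*1e3-p)
        n=max(1,int(np.ceil(np.linalg.norm(D)/grow))); r=(D/n).round(1); p=p+R@r*n
        print(" shift",n,"x",r.tolist())
E
python3 - <<'E'
from h import *
plan([(.4285,.202,.09,-64.6),(.4285,.202,.0095,None)])
E
```

```text
at [214.1 613.2 221.6] [-179.9     0.    160.76] t 0.1 q7 -3.3 w 0.08705784254155689
 turn 5 x 0.1583
 shift 11 x [-42.1, 1.6, 12.0]
 shift 2 x [-0.2, -0.2, 40.0]
```

>>> {"fn": "step_arm", "kwargs": {
  "moves": [
    {"dr":[0,0,0.1583],"dp":[0,0,0],"fingers":0.45},
    {"dr":[0,0,0.1583],"dp":[0,0,0],"fingers":0.45},
    {"dr":[0,0,0.1583],"dp":[0,0,0],"fingers":0.45},
    {"dr":[0,0,0.1583],"dp":[0,0,0],"fingers":0.45},
    {"dr":[0,0,0.1583],"dp":[0,0,0],"fingers":0.45}
  ],
  "squeeze": 20
}}

```text
time_s: 0.72
tool_pos: [0.2141, 0.6134, 0.2219]
tool_rot: [-180.0, 0.0, 115.1]
force: [0.4, 0.5, 0.1]
grip_width: 0.0503
grasp_force: 0.0
```

>>> {"fn": "step_arm", "kwargs": {
  "moves": [
    {"dr":[0,0,0],"dp":[-42.1,1.6,12],"fingers":0.45},
    {"dr":[0,0,0],"dp":[-42.1,1.6,12],"fingers":0.45},
    {"dr":[0,0,0],"dp":[-42.1,1.6,12],"fingers":0.45},
    {"dr":[0,0,0],"dp":[-42.1,1.6,12],"fingers":0.45},
    {"dr":[0,0,0],"dp":[-42.1,1.6,12],"fingers":0.45}
  ]
}}

```text
time_s: 1.35
tool_pos: [0.3122, 0.4255, 0.1619]
tool_rot: [-180.0, 0.0, 115.4]
force: [0.1, 0.9, 0.1]
grip_width: 0.0475
grasp_force: 0.0
```

>>> {"fn": "step_arm", "kwargs": {
  "moves": [
    {"dr":[0,0,0],"dp":[-42.1,1.6,12],"fingers":0.45},
    {"dr":[0,0,0],"dp":[-42.1,1.6,12],"fingers":0.45},
    {"dr":[0,0,0],"dp":[-42.1,1.6,12],"fingers":0.45},
    {"dr":[0,0,0],"dp":[-42.1,1.6,12],"fingers":0.45},
    {"dr":[0,0,0],"dp":[-42.1,1.6,12],"fingers":0.45}
  ]
}}

```text
time_s: 1.98
tool_pos: [0.4096, 0.2389, 0.102]
tool_rot: [-180.0, -0.0, 115.4]
force: [0.3, -0.3, -0.1]
grip_width: 0.048
grasp_force: 0.0
```

>>> {"fn": "step_arm", "kwargs": {
  "moves": [
    {"dr":[0,0,0],"dp":[-42.1,1.6,12],"fingers":0.45},
    {"dr":[0,0,0],"dp":[0,0,0],"fingers":0.45},
    {"dr":[0,0,0],"dp":[0,0,0],"fingers":0.45},
    {"dr":[0,0,0],"dp":[0,0,0],"fingers":0.45},
    {"dr":[0,0,0],"dp":[0,0,0],"fingers":0.45}
  ]
}}

```text
time_s: 2.6
tool_pos: [0.4285, 0.204, 0.0908]
tool_rot: [180.0, -0.0, 115.5]
force: [-0.1, 0.3, 0.8]
grip_width: 0.048
grasp_force: 0.0
```

```bash
python3 - <<'E'
from h import *
plan([(.4285,.202,.0095,-64.6)])
m=env.camera_model("wrist");im=env.read_camera("wrist");cv2.imwrite("pics/w1.png",im[:,:,::-1])
E
```

```text
at [428.5 204.   90.8] [ 1.7997e+02 -1.0000e-02  1.1553e+02] t 2.6 q7 -1.9 w 0.047993543419293634
 turn 1 x 0.0022
 shift 2 x [-0.9, -0.5, 40.6]
```

View pics/w1.png

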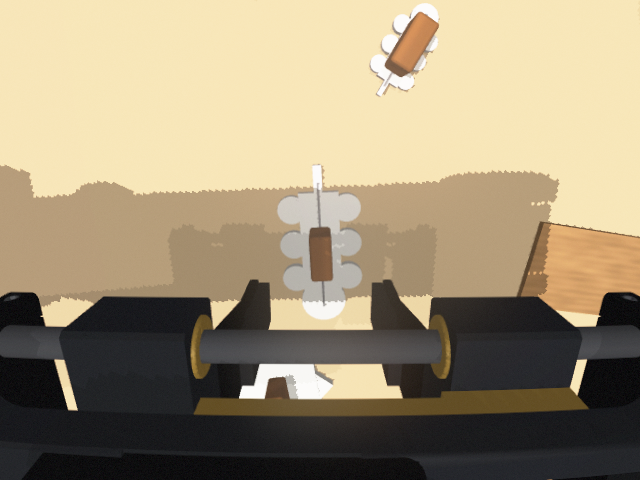

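The wrist view shows leaf_xl between the fingers: stem (317,165), tip (323,318), bar around (320,254). I'll check it numerically.

```bash
python3 - <<'E'
from h import *
m=env.camera_model("wrist")
w=p2w(m,[(317,165),(323,318)],.006);d=w[1]-w[0];print(w.mean(0),np.linalg.norm(d),np.degrees(np.arctan2(d[1],d[0])))
w=p2w(m,[(421,6),(381,94)],.006);print(w.mean(0))
E
```

```text
[0.428735   0.20260929] 0.11133283642892468 -62.38338088979136
[0.41919585 0.33680726]
```

>>> {"fn": "step_arm", "kwargs": {
  "moves": [
    {"dr":[0,0,0],"dp":[-0.7,-0.5,30],"fingers":0.45},
    {"dr":[0,0,0],"dp":[-0.7,0,30],"fingers":0.45},
    {"dr":[0,0,0],"dp":[0,0,15],"fingers":0.45},
    {"dr":[0,0,0],"dp":[0,0,6],"fingers":0.45},
    {"dr":[0,0,0],"dp":[0,0,0],"fingers":0.45}
  ]
}}

```text
time_s: 3.28
tool_pos: [0.4293, 0.2018, 0.0099]
tool_rot: [180.0, -0.0, 115.4]
force: [1.3, 0.2, 0.1]
grip_width: 0.048
grasp_force: 0.0
```

>>> {"fn": "step_arm", "kwargs": {
  "moves": [
    {"dr":[0,0,0],"dp":[0,0,0],"fingers":1},
    {"dr":[0,0,0],"dp":[0,0,0],"fingers":1},
    {"dr":[0,0,0],"dp":[0,0,0],"fingers":1},
    {"dr":[0,0,0],"dp":[0,0,0],"fingers":1},
    {"dr":[0,0,0],"dp":[0,0,0],"fingers":1}
  ]
}}

```text
time_s: 3.9
tool_pos: [0.4291, 0.2016, 0.0097]
tool_rot: [180.0, -0.0, 115.4]
force: [0.4, -0.1, 1.3]
grip_width: 0.0139
grasp_force: 20.0
```

```bash
python3 - <<'E'
from h import *
z=env.get_obs()["tool_pos"][2]
x,y=env.get_obs()["tool_pos"][:2]
plan([(x,y,.08,None),(.6533,.0787,.08,17.9),(.6533,.0787,z+.0055,None)])
E
```

```text
at [429.1 201.6   9.7] [ 1.7998e+02 -1.0000e-02  1.1541e+02] t 3.9 q7 1.1 w 0.013900070020233106
 shift 2 x [0.0, 0.0, -35.1]
 turn 9 x -0.16
 shift 6 x [-29.2, -31.0, -0.0]
 shift 2 x [-0.1, 0.0, 32.4]
```

>>> {"fn": "step_arm", "kwargs": {
  "moves": [
    {"dr":[0,0,0],"dp":[0,0,-20],"fingers":1},
    {"dr":[0,0,0],"dp":[0,0,-50],"fingers":1},
    {"dr":[0,0,-0.16],"dp":[0,0,0],"fingers":1},
    {"dr":[0,0,-0.16],"dp":[0,0,0],"fingers":1},
    {"dr":[0,0,-0.16],"dp":[0,0,0],"fingers":1}
  ]
}}

```text
time_s: 4.53
tool_pos: [0.4288, 0.2014, 0.0796]
tool_rot: [-180.0, -0.0, 143.2]
force: [-0.1, -0.2, -0.8]
grip_width: 0.0141
grasp_force: 20.0
```

>>> {"fn": "step_arm", "kwargs": {
  "moves": [
    {"dr":[0,0,-0.16],"dp":[0,0,0],"fingers":1},
    {"dr":[0,0,-0.16],"dp":[0,0,0],"fingers":1},
    {"dr":[0,0,-0.16],"dp":[0,0,0],"fingers":1},
    {"dr":[0,0,-0.16],"dp":[0,0,0],"fingers":1},
    {"dr":[0,0,-0.16],"dp":[0,0,0],"fingers":1}
  ]
}}

```text
time_s: 5.15
tool_pos: [0.4288, 0.2013, 0.0793]
tool_rot: [-180.0, -0.0, -170.9]
force: [-0.7, -1.0, -0.9]
grip_width: 0.0141
grasp_force: 20.0
```

>>> {"fn": "step_arm", "kwargs": {
  "moves": [
    {"dr":[0,0,-0.16],"dp":[0,0,0],"fingers":1},
    {"dr":[0,0,0],"dp":[-29.2,-31,0],"fingers":1},
    {"dr":[0,0,0],"dp":[-29.2,-31,0],"fingers":1},
    {"dr":[0,0,0],"dp":[-29.2,-31,0],"fingers":1},
    {"dr":[0,0,0],"dp":[-29.2,-31,0],"fingers":1}
  ]
}}

```text
time_s: 5.78
tool_pos: [0.5792, 0.1189, 0.0793]
tool_rot: [180.0, -0.0, -162.1]
force: [-0.1, 0.2, -0.6]
grip_width: 0.0141
grasp_force: 20.0
```

>>> {"fn": "step_arm", "kwargs": {
  "moves": [
    {"dr":[0,0,0],"dp":[-29.2,-31,0],"fingers":1},
    {"dr":[0,0,0],"dp":[-29.2,-31,0],"fingers":1},
    {"dr":[0,0,0],"dp":[0,0,0],"fingers":1},
    {"dr":[0,0,0],"dp":[0,0,0],"fingers":1},
    {"dr":[0,0,0],"dp":[0,0,0],"fingers":1}
  ]
}}

```text
time_s: 6.4
tool_pos: [0.6519, 0.0798, 0.0794]
tool_rot: [179.9, -0.0, -162.0]
force: [0.7, 0.7, 0.0]
grip_width: 0.0137
grasp_force: 20.0
```

```bash
python3 - <<'E'
from h import *
plan([(.6533,.0787,.0152,17.9)])
m=env.camera_model("wrist");im=env.read_camera("wrist");cv2.imwrite("pics/w2.png",im[:,:,::-1])
E
```

```text
at [651.9  79.8  79.4] [ 1.7993e+02 -4.0000e-02 -1.6199e+02] t 6.4 q7 107.0 w 0.013709712048491142
 turn 1 x 0.002
 shift 2 x [-0.5, -0.7, 32.1]
```

View pics/w2.png

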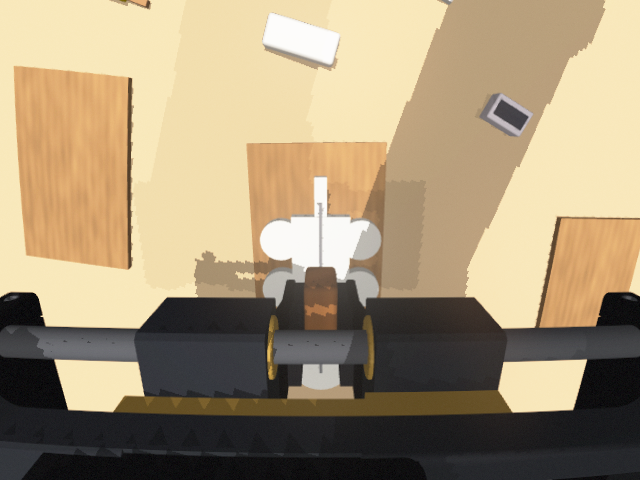

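leaf_xl is held over card_xl. The visible card_xl corners are (247,144) and (385,143). card_l's corners are (14,66), (131,78), (130,268) and (27,255). I'll cross-check the card positions with these.

```bash
python3 - <<'E'
from h import *
m=env.camera_model("wrist")
w=p2w(m,[(247,144),(385,143)],.005);e=w[1]-w[0];n=e/np.linalg.norm(e);print(np.linalg.norm(e),np.degrees(np.arctan2(n[1],n[0]))-90)
c=w.mean(0)
for s in(1,-1): print(c+s*.072*np.array([-n[1],n[0]]))
w=p2w(m,[(14,66),(131,78),(130,268),(27,255)],.005);print(w.mean(0))
E
```

```text
0.0852476808567935 18.365908679688616
[0.51854293 0.03269682]
[0.6552081  0.07806897]
[ 0.65113786 -0.08923673]
```

>>> {"fn": "step_arm", "kwargs": {
  "moves": [
    {"dr":[0,0,0],"dp":[-1.6,-1.9,35],"fingers":1},
    {"dr":[0,0,0],"dp":[0,0,20],"fingers":1},
    {"dr":[0,0,0],"dp":[0,0,6],"fingers":1},
    {"dr":[0,0,0],"dp":[0,0,3],"fingers":1},
    {"dr":[0,0,0],"dp":[0,0,0],"fingers":1}
  ]
}}

```text
time_s: 7.08
tool_pos: [0.6556, 0.0772, 0.0163]
tool_rot: [-180.0, 0.1, -162.1]
force: [-0.2, 0.3, 0.1]
grip_width: 0.0141
grasp_force: 20.0
```

>>> {"fn": "step_arm", "kwargs": {
  "moves": [
    {"dr":[0,0,0],"dp":[0,0,0],"fingers":0.45},
    {"dr":[0,0,0],"dp":[0,0,0],"fingers":0.45},
    {"dr":[0,0,0],"dp":[0,0,0],"fingers":0.45},
    {"dr":[0,0,0],"dp":[0,0,-25],"fingers":0.45},
    {"dr":[0,0,0],"dp":[0,0,-40],"fingers":0.45}
  ]
}}

```text
time_s: 7.7
tool_pos: [0.6537, 0.077, 0.0798]
tool_rot: [180.0, -0.2, -162.1]
force: [0.0, -0.5, 0.5]
grip_width: 0.0465
grasp_force: 0.0
```

```bash
python3 - <<'E'
from h import *
plan([(.4195,.3367,.08,86.5),(.4195,.3367,.0097,None)])
E
```

```text
at [653.7  77.   79.8] [ 179.98   -0.19 -162.08] t 7.7 q7 107.2 w 0.04653481262141781
 turn 8 x -0.1496
 shift 8 x [-30.6, 31.2, -0.0]
 shift 2 x [-0.0, 0.0, 35.0]
```

>>> {"fn": "step_arm", "kwargs": {
  "moves": [
    {"dr":[0,0,0.162],"dp":[0,0,0],"fingers":0.45},
    {"dr":[0,0,0.162],"dp":[0,0,0],"fingers":0.45},
    {"dr":[0,0,0.162],"dp":[0,0,0],"fingers":0.45},
    {"dr":[0,0,0.162],"dp":[0,0,0],"fingers":0.45},
    {"dr":[0,0,0.162],"dp":[0,0,0],"fingers":0.45}
  ]
}}

```text
time_s: 8.32
tool_pos: [0.655, 0.0771, 0.0807]
tool_rot: [180.0, 0.0, 151.2]
force: [-1.0, 0.3, -0.0]
grip_width: 0.0478
grasp_force: 0.0
```

>>> {"fn": "step_arm", "kwargs": {
  "moves": [
    {"dr":[0,0,0.162],"dp":[0,0,0],"fingers":0.45},
    {"dr":[0,0,0.162],"dp":[0,0,0],"fingers":0.45},
    {"dr":[0,0,0.162],"dp":[0,0,0],"fingers":0.45},
    {"dr":[0,0,0.162],"dp":[0,0,0],"fingers":0.45},
    {"dr":[0,0,0.162],"dp":[0,0,0],"fingers":0.45}
  ]
}}

```text
time_s: 8.95
tool_pos: [0.655, 0.0772, 0.0807]
tool_rot: [180.0, -0.0, 104.8]
force: [0.1, 0.3, -0.0]
grip_width: 0.0475
grasp_force: 0.0
```

>>> {"fn": "step_arm", "kwargs": {
  "moves": [
    {"dr":[0,0,0.162],"dp":[0,0,0],"fingers":0.45},
    {"dr":[0,0,0.162],"dp":[0,0,0],"fingers":0.45},
    {"dr":[0,0,0],"dp":[30.6,-31.2,0],"fingers":0.45},
    {"dr":[0,0,0],"dp":[30.6,-31.2,0],"fingers":0.45},
    {"dr":[0,0,0],"dp":[30.6,-31.2,0],"fingers":0.45}
  ]
}}

```text
time_s: 9.57
tool_pos: [0.5663, 0.1754, 0.0807]
tool_rot: [180.0, -0.0, 86.5]
force: [-0.3, 0.6, 0.1]
grip_width: 0.0478
grasp_force: 0.0
```

>>> {"fn": "step_arm", "kwargs": {
  "moves": [
    {"dr":[0,0,0],"dp":[30.6,-31.2,0],"fingers":0.45},
    {"dr":[0,0,0],"dp":[30.6,-31.2,0],"fingers":0.45},
    {"dr":[0,0,0],"dp":[30.6,-31.2,0],"fingers":0.45},
    {"dr":[0,0,0],"dp":[30.6,-31.2,0],"fingers":0.45},
    {"dr":[0,0,0],"dp":[30.6,-31.2,0],"fingers":0.45}
  ]
}}

```text
time_s: 10.2
tool_pos: [0.4197, 0.3377, 0.0809]
tool_rot: [180.0, -0.1, 86.5]
force: [1.1, 0.9, 0.4]
grip_width: 0.0479
grasp_force: 0.0
```

>>> {"fn": "step_arm", "kwargs": {
  "moves": [
    {"dr":[0,0,0],"dp":[0,0,0],"fingers":0.45},
    {"dr":[0,0,0],"dp":[0,0,0],"fingers":0.45},
    {"dr":[0,0,0],"dp":[0,0,0],"fingers":0.45},
    {"dr":[0,0,0],"dp":[0,0,0],"fingers":0.45},
    {"dr":[0,0,0],"dp":[0,0,0],"fingers":0.45}
  ]
}}

```text
time_s: 10.82
tool_pos: [0.4212, 0.336, 0.0806]
tool_rot: [180.0, 0.0, 86.5]
force: [-0.5, -0.6, -0.3]
grip_width: 0.0479
grasp_force: 0.0
```

```bash
python3 - <<'E'
from h import *
plan([(.4195,.3367,.0097,86.5)])
m=env.camera_model("wrist");im=env.read_camera("wrist");cv2.imwrite("pics/w3.png",im[:,:,::-1])
E
```

```text
at [421.2 336.   80.6] [179.99   0.    86.46] t 10.825 q7 -34.5 w 0.047944446361276656
 turn 1 x -0.0007
 shift 2 x [0.3, -0.9, 35.4]
```

View pics/w3.png

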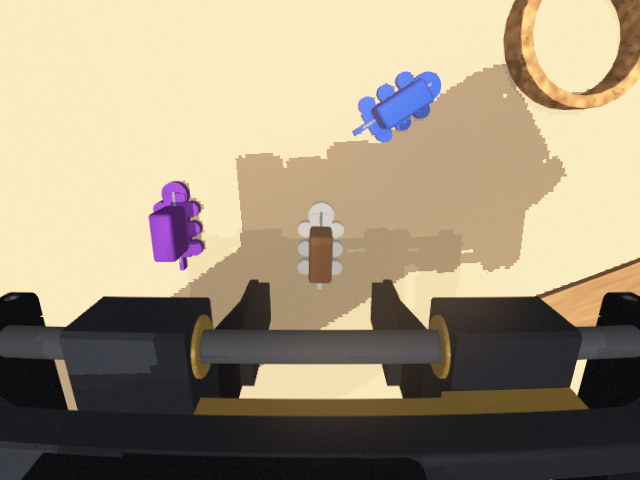

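leaf_s (white) is centred at (320,245). The purple (175,230) and blue (400,105) look-alikes are clear of the fingers. Descending.

>>> {"fn": "step_arm", "kwargs": {
  "moves": [
    {"dr":[0,0,0],"dp":[0.5,-0.5,35],"fingers":0.45},
    {"dr":[0,0,0],"dp":[0,0,20],"fingers":0.45},
    {"dr":[0,0,0],"dp":[0,0,11],"fingers":0.45},
    {"dr":[0,0,0],"dp":[0,0,5],"fingers":0.45},
    {"dr":[0,0,0],"dp":[0,0,0],"fingers":0.45}
  ]
}}

```text
time_s: 11.5
tool_pos: [0.4205, 0.3371, 0.0098]
tool_rot: [180.0, -0.0, 86.5]
force: [-0.1, -0.1, -0.0]
grip_width: 0.0481
grasp_force: 0.0
```

>>> {"fn": "step_arm", "kwargs": {
  "moves": [
    {"dr":[0,0,0],"dp":[0,0,0],"fingers":1},
    {"dr":[0,0,0],"dp":[0,0,0],"fingers":1},
    {"dr":[0,0,0],"dp":[0,0,0],"fingers":1},
    {"dr":[0,0,0],"dp":[0,0,-25],"fingers":1},
    {"dr":[0,0,0],"dp":[0,0,-45],"fingers":1}
  ]
}}

```text
time_s: 12.12
tool_pos: [0.4191, 0.3361, 0.0791]
tool_rot: [-179.9, 0.2, 86.5]
force: [-0.6, 1.3, 0.3]
grip_width: 0.0063
grasp_force: 0.0
```

```bash
python3 - <<'E'
from h import *
plan([(.6435,-.277,.08,-36),(.6435,-.277,.0155,None)])
E
```

```text
at [419.1 336.1  79.1] [-179.9     0.18   86.53] t 12.125 q7 -34.5 w 0.0062507050948719224
 turn 6 x -0.1672
 shift 15 x [-36.1, -24.3, -0.1]
 shift 2 x [-0.2, 0.2, 32.6]
```

The lift came before the fingers had closed (width 6 mm), so the grasp missed. I'll reopen and look.

>>> {"fn": "step_arm", "kwargs": {
  "moves": [
    {"dr":[0,0,0],"dp":[0,0,0],"fingers":0.45},
    {"dr":[0,0,0],"dp":[0,0,0],"fingers":0.45},
    {"dr":[0,0,0],"dp":[0,0,0],"fingers":0.45},
    {"dr":[0,0,0],"dp":[0,0,0],"fingers":0.45},
    {"dr":[0,0,0],"dp":[0,0,0],"fingers":0.45}
  ]
}}

```text
time_s: 12.75
tool_pos: [0.42, 0.3367, 0.079]
tool_rot: [-180.0, 0.1, 86.5]
force: [-0.3, -0.6, -0.1]
grip_width: 0.0448
grasp_force: 0.0
```

```bash
python3 - <<'E'
from h import *
plan([(.4205,.3367,.0097,86.5)])
m=env.camera_model("wrist");im=env.read_camera("wrist");cv2.imwrite("pics/w4.png",im[:,:,::-1])
print(p2w(m,[(320,202),(320,289)],.006))
E
```

```text
at [420.  336.7  79. ] [-1.7998e+02  6.0000e-02  8.6530e+01] t 12.75 q7 -34.4 w 0.04477471899014996
 turn 1 x 0.0005
 shift 2 x [-0.0, 0.2, 34.7]
[[0.42163821 0.3687513 ]
 [0.41794071 0.30844375]]
```

View pics/w4.png

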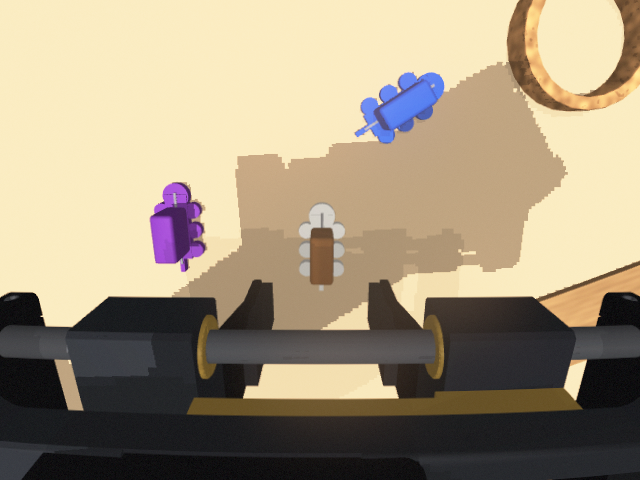

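leaf_s hasn't moved: still at (321,246), upright. I'll repeat the grasp with a longer close.

>>> {"fn": "step_arm", "kwargs": {
  "moves": [
    {"dr":[0,0,0],"dp":[1,0,35],"fingers":0.45},
    {"dr":[0,0,0],"dp":[0,0,20],"fingers":0.45},
    {"dr":[0,0,0],"dp":[0,0,10],"fingers":0.45},
    {"dr":[0,0,0],"dp":[0,0,4.5],"fingers":0.45},
    {"dr":[0,0,0],"dp":[0,0,0],"fingers":0.45}
  ]
}}

```text
time_s: 13.42
tool_pos: [0.4206, 0.3382, 0.0104]
tool_rot: [180.0, -0.0, 86.5]
force: [-0.3, -1.0, 0.2]
grip_width: 0.0482
grasp_force: 0.0
```

>>> {"fn": "step_arm", "kwargs": {
  "moves": [
    {"dr":[0,0,0],"dp":[0,0,0],"fingers":1},
    {"dr":[0,0,0],"dp":[0,0,0],"fingers":1},
    {"dr":[0,0,0],"dp":[0,0,0],"fingers":1},
    {"dr":[0,0,0],"dp":[0,0,0],"fingers":1},
    {"dr":[0,0,0],"dp":[0,0,0],"fingers":1}
  ]
}}

```text
time_s: 14.05
tool_pos: [0.4203, 0.3382, 0.0102]
tool_rot: [180.0, -0.0, 86.5]
force: [-0.5, 1.0, 0.9]
grip_width: 0.0134
grasp_force: 20.0
```

>>> {"fn": "step_arm", "kwargs": {
  "moves": [
    {"dr":[0,0,0],"dp":[0,0,-25],"fingers":1},
    {"dr":[0,0,0],"dp":[0,0,-45],"fingers":1},
    {"dr":[0,0,0],"dp":[0,0,0],"fingers":1},
    {"dr":[0,0,0],"dp":[0,0,0],"fingers":1},
    {"dr":[0,0,0],"dp":[0,0,0],"fingers":1}
  ]
}}

```text
time_s: 14.68
tool_pos: [0.4194, 0.3374, 0.0789]
tool_rot: [-179.9, 0.1, 86.5]
force: [-0.2, -0.4, -0.3]
grip_width: 0.0141
grasp_force: 20.0
```

```bash
python3 - <<'E'
from h import *
plan([(.6435,-.277,.08,-36),(.6435,-.277,.0155,None)])
E
```

```text
at [419.4 337.4  78.9] [-1.7993e+02  1.0000e-01  8.6540e+01] t 14.675 q7 -34.3 w 0.01409863751564174
 turn 6 x -0.1672
 shift 15 x [-36.2, -24.4, -0.1]
 shift 2 x [0.3, 0.2, 32.4]
```

>>> {"fn": "step_arm", "kwargs": {
  "moves": [
    {"dr":[0,0,-0.1672],"dp":[0,0,0],"fingers":1},
    {"dr":[0,0,-0.1672],"dp":[0,0,0],"fingers":1},
    {"dr":[0,0,-0.1672],"dp":[0,0,0],"fingers":1},
    {"dr":[0,0,-0.1672],"dp":[0,0,0],"fingers":1},
    {"dr":[0,0,-0.1672],"dp":[0,0,0],"fingers":1}
  ]
}}

```text
time_s: 15.3
tool_pos: [0.4197, 0.3374, 0.0789]
tool_rot: [-179.9, 0.0, 134.7]
force: [-0.0, 0.9, 1.4]
grip_width: 0.0139
grasp_force: 20.0
```

>>> {"fn": "step_arm", "kwargs": {
  "moves": [
    {"dr":[0,0,-0.1672],"dp":[0,0,0],"fingers":1},
    {"dr":[0,0,0],"dp":[-36.2,-24.4,0],"fingers":1},
    {"dr":[0,0,0],"dp":[-36.2,-24.4,0],"fingers":1},
    {"dr":[0,0,0],"dp":[-36.2,-24.4,0],"fingers":1},
    {"dr":[0,0,0],"dp":[-36.2,-24.4,0],"fingers":1}
  ]
}}

```text
time_s: 15.92
tool_pos: [0.4797, 0.1723, 0.0791]
tool_rot: [-179.9, -0.0, 144.0]
force: [0.4, 0.9, -0.4]
grip_width: 0.0143
grasp_force: 20.0
```

>>> {"fn": "step_arm", "kwargs": {
  "moves": [
    {"dr":[0,0,0],"dp":[-36.2,-24.4,0],"fingers":1},
    {"dr":[0,0,0],"dp":[-36.2,-24.4,0],"fingers":1},
    {"dr":[0,0,0],"dp":[-36.2,-24.4,0],"fingers":1},
    {"dr":[0,0,0],"dp":[-36.2,-24.4,0],"fingers":1},
    {"dr":[0,0,0],"dp":[-36.2,-24.4,0],"fingers":1}
  ]
}}

```text
time_s: 16.55
tool_pos: [0.5545, -0.0323, 0.079]
tool_rot: [-179.9, -0.1, 144.0]
force: [-0.5, -0.2, -0.5]
grip_width: 0.0141
grasp_force: 20.0
```

>>> {"fn": "step_arm", "kwargs": {
  "moves": [
    {"dr":[0,0,0],"dp":[-36.2,-24.4,0],"fingers":1},
    {"dr":[0,0,0],"dp":[-36.2,-24.4,0],"fingers":1},
    {"dr":[0,0,0],"dp":[-36.2,-24.4,0],"fingers":1},
    {"dr":[0,0,0],"dp":[-36.2,-24.4,0],"fingers":1},
    {"dr":[0,0,0],"dp":[-36.2,-24.4,0],"fingers":1}
  ]
}}

```text
time_s: 17.18
tool_pos: [0.6294, -0.2371, 0.0783]
tool_rot: [-180.0, -0.1, 144.0]
force: [0.8, 0.6, 0.1]
grip_width: 0.0138
grasp_force: 20.0
```

>>> {"fn": "step_arm", "kwargs": {
  "moves": [
    {"dr":[0,0,0],"dp":[-36.2,-24.4,0],"fingers":1},
    {"dr":[0,0,0],"dp":[0,0,0],"fingers":1},
    {"dr":[0,0,0],"dp":[0,0,0],"fingers":1},
    {"dr":[0,0,0],"dp":[0,0,0],"fingers":1},
    {"dr":[0,0,0],"dp":[0,0,0],"fingers":1}
  ]
}}

```text
time_s: 17.8
tool_pos: [0.6449, -0.2755, 0.08]
tool_rot: [180.0, -0.0, 144.1]
force: [0.0, 0.1, 0.2]
grip_width: 0.014
grasp_force: 20.0
```

```bash
python3 - <<'E'
from h import *
plan([(.6435,-.277,.0155,-36)])
E
```

```text
at [ 644.9 -275.5   80. ] [ 1.7995e+02 -3.0000e-02  1.4412e+02] t 17.8 q7 93.5 w 0.014013190559388764
 turn 1 x 0.0021
 shift 2 x [0.1, -1.0, 32.2]
```

>>> {"fn": "step_arm", "kwargs": {
  "moves": [
    {"dr":[0,0,0],"dp":[0,-1.5,35],"fingers":1},
    {"dr":[0,0,0],"dp":[0,0,20],"fingers":1},
    {"dr":[0,0,0],"dp":[0,0,6],"fingers":1},
    {"dr":[0,0,0],"dp":[0,0,2.5],"fingers":1},
    {"dr":[0,0,0],"dp":[0,0,0],"fingers":1}
  ]
}}

```text
time_s: 18.42
tool_pos: [0.6442, -0.2787, 0.0174]
tool_rot: [180.0, 0.1, 144.0]
force: [-0.1, -0.9, 0.4]
grip_width: 0.0137
grasp_force: 20.0
```

>>> {"fn": "step_arm", "kwargs": {
  "moves": [
    {"dr":[0,0,0],"dp":[0,0,0],"fingers":0.45},
    {"dr":[0,0,0],"dp":[0,0,0],"fingers":0.45},
    {"dr":[0,0,0],"dp":[0,0,0],"fingers":0.45},
    {"dr":[0,0,0],"dp":[0,0,-25],"fingers":0.45},
    {"dr":[0,0,0],"dp":[0,0,-40],"fingers":0.45}
  ]
}}

```text
time_s: 19.05
tool_pos: [0.6431, -0.2781, 0.0825]
tool_rot: [-180.0, -0.1, 144.0]
force: [0.6, -0.0, 1.7]
grip_width: 0.0466
grasp_force: 0.0
```

```bash
python3 - <<'E'
from h import *
plan([(.4525,-.211,.08,63.8),(.4525,-.211,.0097,None)])
E
```

```text
at [ 643.1 -278.1   82.5] [-1.7996e+02 -9.0000e-02  1.4400e+02] t 19.05 q7 93.5 w 0.04660383877747879
 turn 9 x 0.1555
 shift 5 x [-4.8, -40.1, 0.5]
 shift 2 x [0.1, -0.1, 35.2]
```

>>> {"fn": "step_arm", "kwargs": {
  "moves": [
    {"dr":[0,0,0.1555],"dp":[0,0,0],"fingers":0.45},
    {"dr":[0,0,0.1555],"dp":[0,0,0],"fingers":0.45},
    {"dr":[0,0,0.1555],"dp":[0,0,0],"fingers":0.45},
    {"dr":[0,0,0.1555],"dp":[0,0,0],"fingers":0.45},
    {"dr":[0,0,0.1555],"dp":[0,0,0],"fingers":0.45}
  ]
}}

```text
time_s: 19.68
tool_pos: [0.6443, -0.2786, 0.0837]
tool_rot: [179.9, 0.0, 99.2]
force: [1.2, 0.3, 0.0]
grip_width: 0.0476
grasp_force: 0.0
```

>>> {"fn": "step_arm", "kwargs": {
  "moves": [
    {"dr":[0,0,0.1555],"dp":[0,0,0],"fingers":0.45},
    {"dr":[0,0,0.1555],"dp":[0,0,0],"fingers":0.45},
    {"dr":[0,0,0.1555],"dp":[0,0,0],"fingers":0.45},
    {"dr":[0,0,0.1555],"dp":[0,0,0],"fingers":0.45},
    {"dr":[0,0,0],"dp":[-4.8,-40.1,0],"fingers":0.45}
  ]
}}

```text
time_s: 20.3
tool_pos: [0.6077, -0.2655, 0.0833]
tool_rot: [179.8, 0.1, 63.9]
force: [-0.4, -0.2, -0.3]
grip_width: 0.0481
grasp_force: 0.0
```

>>> {"fn": "step_arm", "kwargs": {
  "moves": [
    {"dr":[0,0,0],"dp":[-4.8,-40.1,0],"fingers":0.45},
    {"dr":[0,0,0],"dp":[-4.8,-40.1,0],"fingers":0.45},
    {"dr":[0,0,0],"dp":[-4.8,-40.1,0],"fingers":0.45},
    {"dr":[0,0,0],"dp":[-4.8,-40.1,0],"fingers":0.45},
    {"dr":[0,0,0],"dp":[0,0,0],"fingers":0.45}
  ]
}}

```text
time_s: 20.92
tool_pos: [0.4516, -0.21, 0.0825]
tool_rot: [-180.0, -0.5, 63.8]
force: [0.6, -0.2, -0.8]
grip_width: 0.048
grasp_force: 0.0
```

>>> {"fn": "step_arm", "kwargs": {
  "moves": [
    {"dr":[0,0,0],"dp":[0,0,0],"fingers":0.45},
    {"dr":[0,0,0],"dp":[0,0,0],"fingers":0.45},
    {"dr":[0,0,0],"dp":[0,0,0],"fingers":0.45},
    {"dr":[0,0,0],"dp":[0,0,0],"fingers":0.45},
    {"dr":[0,0,0],"dp":[0,0,0],"fingers":0.45}
  ]
}}

```text
time_s: 21.55
tool_pos: [0.4531, -0.2118, 0.0814]
tool_rot: [-180.0, 0.1, 63.8]
force: [-0.9, -0.5, -0.3]
grip_width: 0.0476
grasp_force: 0.0
```

```bash
python3 - <<'E'
from h import *
plan([(.4525,-.211,.0097,63.8)])
m=env.camera_model("wrist");im=env.read_camera("wrist");cv2.imwrite("pics/w5.png",im[:,:,::-1])
E
```

```text
at [ 453.1 -211.8   81.4] [-1.7999e+02  6.0000e-02  6.3820e+01] t 21.55 q7 11.0 w 0.04762526837600569
 turn 1 x 0.0003
 shift 2 x [0.2, -0.5, 35.9]
```

View pics/w5.png

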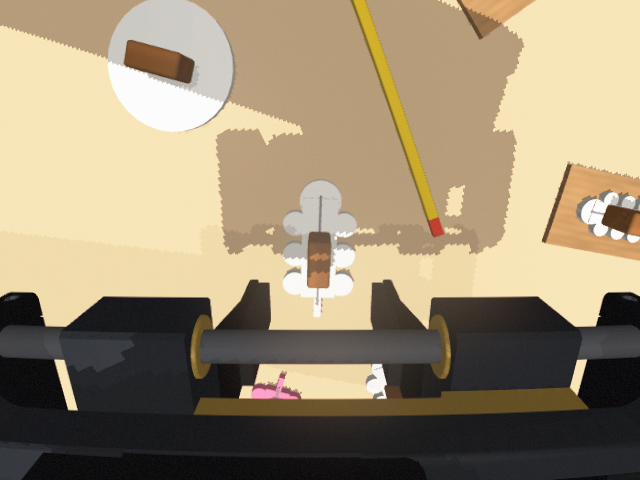

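leaf_l is centred: tip (321,180), stem (317,316), bar (319,260). The disc is clear at (170,62), and leaf_s is visible on its card at (615,215). Grasping.

>>> {"fn": "step_arm", "kwargs": {
  "moves": [
    {"dr":[0,0,0],"dp":[-0.5,-0.7,35],"fingers":0.45},
    {"dr":[0,0,0],"dp":[0,0,20],"fingers":0.45},
    {"dr":[0,0,0],"dp":[0,0,11],"fingers":0.45},
    {"dr":[0,0,0],"dp":[0,0,5.5],"fingers":0.45},
    {"dr":[0,0,0],"dp":[0,0,0],"fingers":0.45}
  ]
}}

```text
time_s: 22.22
tool_pos: [0.4525, -0.2118, 0.0103]
tool_rot: [180.0, -0.0, 63.8]
force: [0.4, 0.1, -0.0]
grip_width: 0.0478
grasp_force: 0.0
```

>>> {"fn": "step_arm", "kwargs": {
  "moves": [
    {"dr":[0,0,0],"dp":[0,0,0],"fingers":1},
    {"dr":[0,0,0],"dp":[0,0,0],"fingers":1},
    {"dr":[0,0,0],"dp":[0,0,0],"fingers":1},
    {"dr":[0,0,0],"dp":[0,0,0],"fingers":1},
    {"dr":[0,0,0],"dp":[0,0,0],"fingers":1}
  ]
}}

```text
time_s: 22.85
tool_pos: [0.4524, -0.2115, 0.0101]
tool_rot: [180.0, -0.0, 63.8]
force: [-0.2, -0.3, 1.1]
grip_width: 0.0145
grasp_force: 20.0
```

>>> {"fn": "step_arm", "kwargs": {
  "moves": [
    {"dr":[0,0,0],"dp":[0,0,-25],"fingers":1},
    {"dr":[0,0,0],"dp":[0,0,-45],"fingers":1},
    {"dr":[0,0,0],"dp":[0,0,0],"fingers":1},
    {"dr":[0,0,0],"dp":[0,0,0],"fingers":1},
    {"dr":[0,0,0],"dp":[0,0,0],"fingers":1}
  ]
}}

```text
time_s: 23.48
tool_pos: [0.4514, -0.2112, 0.0789]
tool_rot: [-179.9, 0.0, 63.8]
force: [0.3, 0.0, 0.2]
grip_width: 0.0138
grasp_force: 20.0
```

```bash
python3 - <<'E'
from h import *
plan([(.6506,-.0889,.08,10.4),(.6506,-.0889,.016,None)])
E
```

```text
at [ 451.4 -211.2   78.9] [-1.7988e+02  4.0000e-02  6.3830e+01] t 23.475 q7 10.4 w 0.013839332106157029
 turn 6 x 0.1554
 shift 6 x [36.3, -14.1, -0.2]
 shift 2 x [0.1, 0.1, 32.1]
```

>>> {"fn": "step_arm", "kwargs": {
  "moves": [
    {"dr":[0,0,0.1554],"dp":[0,0,0],"fingers":1},
    {"dr":[0,0,0.1554],"dp":[0,0,0],"fingers":1},
    {"dr":[0,0,0.1554],"dp":[0,0,0],"fingers":1},
    {"dr":[0,0,0.1554],"dp":[0,0,0],"fingers":1},
    {"dr":[0,0,0.1554],"dp":[0,0,0],"fingers":1}
  ]
}}

```text
time_s: 24.1
tool_pos: [0.4514, -0.2115, 0.079]
tool_rot: [-180.0, 0.1, 19.0]
force: [0.3, 0.4, -0.0]
grip_width: 0.014
grasp_force: 20.0
```

>>> {"fn": "step_arm", "kwargs": {
  "moves": [
    {"dr":[0,0,0.1554],"dp":[0,0,0],"fingers":1},
    {"dr":[0,0,0],"dp":[36.3,-14.1,0],"fingers":1},
    {"dr":[0,0,0],"dp":[36.3,-14.1,0],"fingers":1},
    {"dr":[0,0,0],"dp":[36.3,-14.1,0],"fingers":1},
    {"dr":[0,0,0],"dp":[36.3,-14.1,0],"fingers":1}
  ]
}}

```text
time_s: 24.72
tool_pos: [0.5851, -0.1292, 0.0784]
tool_rot: [-180.0, 0.1, 10.4]
force: [1.0, -0.9, -0.5]
grip_width: 0.0138
grasp_force: 20.0
```

>>> {"fn": "step_arm", "kwargs": {
  "moves": [
    {"dr":[0,0,0],"dp":[36.3,-14.1,0],"fingers":1},
    {"dr":[0,0,0],"dp":[36.3,-14.1,0],"fingers":1},
    {"dr":[0,0,0],"dp":[0,0,0],"fingers":1},
    {"dr":[0,0,0],"dp":[0,0,0],"fingers":1},
    {"dr":[0,0,0],"dp":[0,0,0],"fingers":1}
  ]
}}

```text
time_s: 25.35
tool_pos: [0.65, -0.0905, 0.0796]
tool_rot: [-180.0, 0.1, 10.3]
force: [0.2, -0.6, -1.7]
grip_width: 0.0134
grasp_force: 20.0
```

```bash
python3 - <<'E'
from h import *
plan([(.6506,-.0889,.016,10.4)])
E
```

```text
at [650.  -90.5  79.6] [-1.800e+02  7.000e-02  1.027e+01] t 25.35 q7 -51.8 w 0.01339742305551281
 turn 1 x -0.0022
 shift 2 x [0.4, -0.7, 31.8]
```

>>> {"fn": "step_arm", "kwargs": {
  "moves": [
    {"dr":[0,0,0],"dp":[0.5,-1,35],"fingers":1},
    {"dr":[0,0,0],"dp":[0,0,20],"fingers":1},
    {"dr":[0,0,0],"dp":[0,0,6],"fingers":1},
    {"dr":[0,0,0],"dp":[0,0,2.5],"fingers":1},
    {"dr":[0,0,0],"dp":[0,0,0],"fingers":1}
  ]
}}

```text
time_s: 25.98
tool_pos: [0.6521, -0.0883, 0.0173]
tool_rot: [180.0, -0.1, 10.4]
force: [0.3, -0.5, 0.4]
grip_width: 0.014
grasp_force: 20.0
```

>>> {"fn": "step_arm", "kwargs": {
  "moves": [
    {"dr":[0,0,0],"dp":[0,0,0],"fingers":0.45},
    {"dr":[0,0,0],"dp":[0,0,0],"fingers":0.45},
    {"dr":[0,0,0],"dp":[0,0,0],"fingers":0.45},
    {"dr":[0,0,0],"dp":[0,0,-25],"fingers":0.45},
    {"dr":[0,0,0],"dp":[0,0,-40],"fingers":0.45}
  ]
}}

```text
time_s: 26.6
tool_pos: [0.651, -0.088, 0.0826]
tool_rot: [-180.0, 0.1, 10.4]
force: [1.7, -0.2, 0.3]
grip_width: 0.0465
grasp_force: 0.0
```

```bash
python3 - <<'E'
from h import *
plan([(.453,-.342,.08,86.7),(.453,-.342,.0097,None)])
E
```

```text
at [651.  -88.   82.6] [-1.800e+02  9.000e-02  1.039e+01] t 26.6 q7 -52.0 w 0.04653567146303443
 turn 8 x -0.1665
 shift 8 x [-33.1, -22.9, 0.3]
 shift 2 x [-0.1, 0.1, 35.3]
```

>>> {"fn": "step_arm", "kwargs": {
  "moves": [
    {"dr":[0,0,-0.1665],"dp":[0,0,0],"fingers":0.45},
    {"dr":[0,0,-0.1665],"dp":[0,0,0],"fingers":0.45},
    {"dr":[0,0,-0.1665],"dp":[0,0,0],"fingers":0.45},
    {"dr":[0,0,-0.1665],"dp":[0,0,0],"fingers":0.45},
    {"dr":[0,0,-0.1665],"dp":[0,0,0],"fingers":0.45}
  ]
}}

```text
time_s: 27.22
tool_pos: [0.6522, -0.0885, 0.0837]
tool_rot: [179.9, -0.0, 58.4]
force: [0.4, 0.5, 0.1]
grip_width: 0.0478
grasp_force: 0.0
```

>>> {"fn": "step_arm", "kwargs": {
  "moves": [
    {"dr":[0,0,-0.1665],"dp":[0,0,0],"fingers":0.45},
    {"dr":[0,0,-0.1665],"dp":[0,0,0],"fingers":0.45},
    {"dr":[0,0,-0.1665],"dp":[0,0,0],"fingers":0.45},
    {"dr":[0,0,0],"dp":[-33.1,-22.9,0.3],"fingers":0.45},
    {"dr":[0,0,0],"dp":[-33.1,-22.9,0.3],"fingers":0.45}
  ]
}}

```text
time_s: 27.85
tool_pos: [0.6022, -0.1527, 0.0829]
tool_rot: [179.9, 0.0, 86.8]
force: [0.2, -0.3, 0.2]
grip_width: 0.0479
grasp_force: 0.0
```

>>> {"fn": "step_arm", "kwargs": {
  "moves": [
    {"dr":[0,0,0],"dp":[-33.1,-22.9,0.3],"fingers":0.45},
    {"dr":[0,0,0],"dp":[-33.1,-22.9,0.3],"fingers":0.45},
    {"dr":[0,0,0],"dp":[-33.1,-22.9,0.3],"fingers":0.45},
    {"dr":[0,0,0],"dp":[-33.1,-22.9,0.3],"fingers":0.45},
    {"dr":[0,0,0],"dp":[-33.1,-22.9,0.3],"fingers":0.45}
  ]
}}

```text
time_s: 28.48
tool_pos: [0.4778, -0.312, 0.0814]
tool_rot: [179.9, 0.0, 86.7]
force: [0.7, 0.7, -0.3]
grip_width: 0.0479
grasp_force: 0.0
```

>>> {"fn": "step_arm", "kwargs": {
  "moves": [
    {"dr":[0,0,0],"dp":[-33.1,-22.9,0.3],"fingers":0.45},
    {"dr":[0,0,0],"dp":[0,0,0],"fingers":0.45},
    {"dr":[0,0,0],"dp":[0,0,0],"fingers":0.45},
    {"dr":[0,0,0],"dp":[0,0,0],"fingers":0.45},
    {"dr":[0,0,0],"dp":[0,0,0],"fingers":0.45}
  ]
}}

```text
time_s: 29.1
tool_pos: [0.4544, -0.3409, 0.0792]
tool_rot: [180.0, -0.0, 86.8]
force: [0.2, -0.6, 0.9]
grip_width: 0.0478
grasp_force: 0.0
```

```bash
python3 - <<'E'
from h import *
plan([(.453,-.342,.0097,86.7)])
m=env.camera_model("wrist");im=env.read_camera("wrist");cv2.imwrite("pics/w6.png",im[:,:,::-1])
E
```

```text
at [ 454.4 -340.9   79.2] [ 1.7999e+02 -1.0000e-02  8.6840e+01] t 29.1 q7 44.6 w 0.04784410668304928
 turn 1 x 0.0025
 shift 2 x [-0.6, -0.7, 34.8]
```

View pics/w6.png

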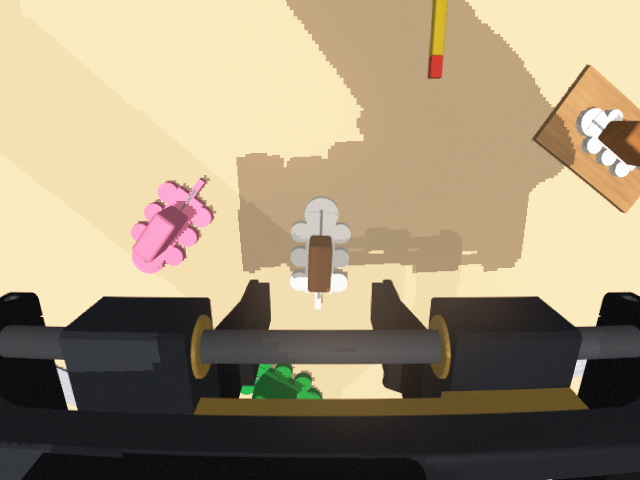

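leaf_m (white) is at (320,255), with its bar at (320,264). Pink (170,228) and green (283,382) are clear. I'll shift back about 2.5 mm and grasp.

>>> {"fn": "step_arm", "kwargs": {
  "moves": [
    {"dr":[0,0,0],"dp":[-2.5,-0.7,35],"fingers":0.45},
    {"dr":[0,0,0],"dp":[0,0,20],"fingers":0.45},
    {"dr":[0,0,0],"dp":[0,0,10],"fingers":0.45},
    {"dr":[0,0,0],"dp":[0,0,4],"fingers":0.45},
    {"dr":[0,0,0],"dp":[0,0,0],"fingers":0.45}
  ]
}}

```text
time_s: 29.78
tool_pos: [0.453, -0.3446, 0.0105]
tool_rot: [180.0, 0.0, 86.7]
force: [0.4, 0.7, -0.6]
grip_width: 0.0478
grasp_force: 0.0
```

>>> {"fn": "step_arm", "kwargs": {
  "moves": [
    {"dr":[0,0,0],"dp":[0,0,0],"fingers":1},
    {"dr":[0,0,0],"dp":[0,0,0],"fingers":1},
    {"dr":[0,0,0],"dp":[0,0,0],"fingers":1},
    {"dr":[0,0,0],"dp":[0,0,0],"fingers":1},
    {"dr":[0,0,0],"dp":[0,0,0],"fingers":1}
  ]
}}

```text
time_s: 30.4
tool_pos: [0.4528, -0.3443, 0.0103]
tool_rot: [180.0, -0.0, 86.7]
force: [0.4, 0.3, 0.8]
grip_width: 0.0137
grasp_force: 20.0
```

>>> {"fn": "step_arm", "kwargs": {
  "moves": [
    {"dr":[0,0,0],"dp":[0,0,-25],"fingers":1},
    {"dr":[0,0,0],"dp":[0,0,-50],"fingers":1},
    {"dr":[0,0,0],"dp":[0,0,0],"fingers":1},
    {"dr":[0,0,0],"dp":[0,0,0],"fingers":1},
    {"dr":[0,0,0],"dp":[0,0,0],"fingers":1}
  ]
}}

```text
time_s: 31.02
tool_pos: [0.4519, -0.3436, 0.0838]
tool_rot: [-179.9, -0.1, 86.7]
force: [0.4, 0.6, -1.0]
grip_width: 0.0137
grasp_force: 20.0
```

```bash
python3 - <<'E'
from h import *
plan([(.6202,.2705,.085,17.5),(.6202,.2705,.016,None)])
E
```

```text
at [ 451.9 -343.6   83.8] [-1.7987e+02 -6.0000e-02  8.6730e+01] t 31.025 q7 44.8 w 0.01366240108159912
 turn 8 x 0.151
 shift 15 x [23.0, -35.7, -0.1]
 shift 2 x [0.2, 0.3, 34.6]
```

>>> {"fn": "step_arm", "kwargs": {
  "moves": [
    {"dr":[0,0,0.151],"dp":[0,0,0],"fingers":1},
    {"dr":[0,0,0.151],"dp":[0,0,0],"fingers":1},
    {"dr":[0,0,0.151],"dp":[0,0,0],"fingers":1},
    {"dr":[0,0,0.151],"dp":[0,0,0],"fingers":1},
    {"dr":[0,0,0.151],"dp":[0,0,0],"fingers":1}
  ]
}}

```text
time_s: 31.65
tool_pos: [0.4519, -0.3439, 0.0839]
tool_rot: [-179.9, 0.1, 43.2]
force: [-0.1, 0.2, -0.4]
grip_width: 0.0139
grasp_force: 20.0
```

>>> {"fn": "step_arm", "kwargs": {
  "moves": [
    {"dr":[0,0,0.151],"dp":[0,0,0],"fingers":1},
    {"dr":[0,0,0.151],"dp":[0,0,0],"fingers":1},
    {"dr":[0,0,0.151],"dp":[0,0,0],"fingers":1},
    {"dr":[0,0,0],"dp":[23,-35.7,0],"fingers":1},
    {"dr":[0,0,0],"dp":[23,-35.7,0],"fingers":1}
  ]
}}

```text
time_s: 32.28
tool_pos: [0.4743, -0.2617, 0.084]
tool_rot: [-180.0, 0.1, 17.4]
force: [1.4, 0.5, -1.2]
grip_width: 0.0138
grasp_force: 20.0
```

>>> {"fn": "step_arm", "kwargs": {
  "moves": [
    {"dr":[0,0,0],"dp":[23,-35.7,0],"fingers":1},
    {"dr":[0,0,0],"dp":[23,-35.7,0],"fingers":1},
    {"dr":[0,0,0],"dp":[23,-35.7,0],"fingers":1},
    {"dr":[0,0,0],"dp":[23,-35.7,0],"fingers":1},
    {"dr":[0,0,0],"dp":[23,-35.7,0],"fingers":1}
  ]
}}

```text
time_s: 32.9
tool_pos: [0.5306, -0.0561, 0.0842]
tool_rot: [-180.0, 0.1, 17.5]
force: [0.6, -0.1, -0.3]
grip_width: 0.0137
grasp_force: 20.0
```

>>> {"fn": "step_arm", "kwargs": {
  "moves": [
    {"dr":[0,0,0],"dp":[23,-35.7,0],"fingers":1},
    {"dr":[0,0,0],"dp":[23,-35.7,0],"fingers":1},
    {"dr":[0,0,0],"dp":[23,-35.7,0],"fingers":1},
    {"dr":[0,0,0],"dp":[23,-35.7,0],"fingers":1},
    {"dr":[0,0,0],"dp":[23,-35.7,0],"fingers":1}
  ]
}}

```text
time_s: 33.52
tool_pos: [0.5865, 0.1484, 0.0839]
tool_rot: [180.0, 0.1, 17.5]
force: [0.6, -0.5, 0.1]
grip_width: 0.0136
grasp_force: 20.0
```

>>> {"fn": "step_arm", "kwargs": {
  "moves": [
    {"dr":[0,0,0],"dp":[23,-35.7,0],"fingers":1},
    {"dr":[0,0,0],"dp":[23,-35.7,0],"fingers":1},
    {"dr":[0,0,0],"dp":[23,-35.7,0],"fingers":1},
    {"dr":[0,0,0],"dp":[0,0,0],"fingers":1},
    {"dr":[0,0,0],"dp":[0,0,0],"fingers":1}
  ]
}}

```text
time_s: 34.15
tool_pos: [0.62, 0.2688, 0.0839]
tool_rot: [179.9, 0.1, 17.5]
force: [-0.8, -0.5, 0.8]
grip_width: 0.0142
grasp_force: 20.0
```

>>> {"fn": "step_arm", "kwargs": {
  "moves": [
    {"dr":[0,0,0],"dp":[0,0,0],"fingers":1},
    {"dr":[0,0,0],"dp":[0,0,0],"fingers":1},
    {"dr":[0,0,0],"dp":[0,0,0],"fingers":1},
    {"dr":[0,0,0],"dp":[0,0,0],"fingers":1},
    {"dr":[0,0,0],"dp":[0,0,0],"fingers":1}
  ]
}}

```text
time_s: 34.78
tool_pos: [0.6206, 0.2702, 0.0853]
tool_rot: [-180.0, -0.0, 17.5]
force: [-0.6, 0.3, 0.5]
grip_width: 0.014
grasp_force: 20.0
```

```bash
python3 - <<'E'
from h import *
plan([(.6202,.2705,.016,17.5)])
E
```

```text
at [620.6 270.2  85.3] [-1.7999e+02 -1.0000e-02  1.7510e+01] t 34.775 q7 -77.2 w 0.013984631525220167
 turn 1 x 0.0002
 shift 2 x [-0.1, -0.2, 34.6]
```

>>> {"fn": "step_arm", "kwargs": {
  "moves": [
    {"dr":[0,0,0],"dp":[0,0,40],"fingers":1},
    {"dr":[0,0,0],"dp":[0,0,20],"fingers":1},
    {"dr":[0,0,0],"dp":[0,0,6],"fingers":1},
    {"dr":[0,0,0],"dp":[0,0,3],"fingers":1},
    {"dr":[0,0,0],"dp":[0,0,0],"fingers":1}
  ]
}}

```text
time_s: 35.4
tool_pos: [0.6213, 0.2702, 0.0171]
tool_rot: [-180.0, -0.1, 17.5]
force: [0.8, 0.5, -0.0]
grip_width: 0.0137
grasp_force: 20.0
```

>>> {"fn": "step_arm", "kwargs": {
  "moves": [
    {"dr":[0,0,0],"dp":[0,0,0],"fingers":0.45},
    {"dr":[0,0,0],"dp":[0,0,0],"fingers":0.45},
    {"dr":[0,0,0],"dp":[0,0,0],"fingers":0.45},
    {"dr":[0,0,0],"dp":[0,0,-25],"fingers":0.45},
    {"dr":[0,0,0],"dp":[0,0,-45],"fingers":0.45}
  ]
}}

```text
time_s: 36.02
tool_pos: [0.6197, 0.2698, 0.0869]
tool_rot: [180.0, 0.1, 17.5]
force: [1.0, 0.2, 0.0]
grip_width: 0.0465
grasp_force: 0.0
```

>>> {"fn": "step_arm", "kwargs": {
  "moves": [
    {"dr":[0,0,0],"dp":[-15,-40,-30],"fingers":0.45},
    {"dr":[0,0,0],"dp":[-15,-40,-30],"fingers":0.45},
    {"dr":[0,0,0],"dp":[-15,-40,-30],"fingers":0.45},
    {"dr":[0,0,0],"dp":[-15,-40,-20],"fingers":0.45},
    {"dr":[0,0,0],"dp":[-15,-40,0],"fingers":0.45}
  ]
}}

```text
time_s: 36.65
tool_pos: [0.4895, 0.4397, 0.2005]
tool_rot: [-179.8, -0.3, 17.5]
force: [0.5, -0.8, -0.4]
grip_width: 0.0481
grasp_force: 0.0
```

>>> {"fn": "step_arm", "kwargs": {
  "moves": [
    {"dr":[0,0,0],"dp":[-35,-40,0],"fingers":0.45},
    {"dr":[0,0,0],"dp":[-35,-40,0],"fingers":0.45},
    {"dr":[0,0,0],"dp":[-35,-40,0],"fingers":0.45},
    {"dr":[0,0,0],"dp":[0,0,0],"fingers":0.45},
    {"dr":[0,0,0],"dp":[0,0,0],"fingers":0.45}
  ]
}}

```text
time_s: 37.28
tool_pos: [0.3535, 0.5208, 0.1976]
tool_rot: [-180.0, -0.1, 17.5]
force: [-0.2, 0.3, -0.2]
grip_width: 0.0478
grasp_force: 0.0
```

```bash
python3 - <<'E'
from h import *
im=env.read_camera("scene")[:,:,::-1]
cv2.imwrite("pics/f.png",cv2.resize(im[210:350,180:460],(800,400),interpolation=cv2.INTER_CUBIC))
E
```

```text
(no output)
```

View pics/f.png

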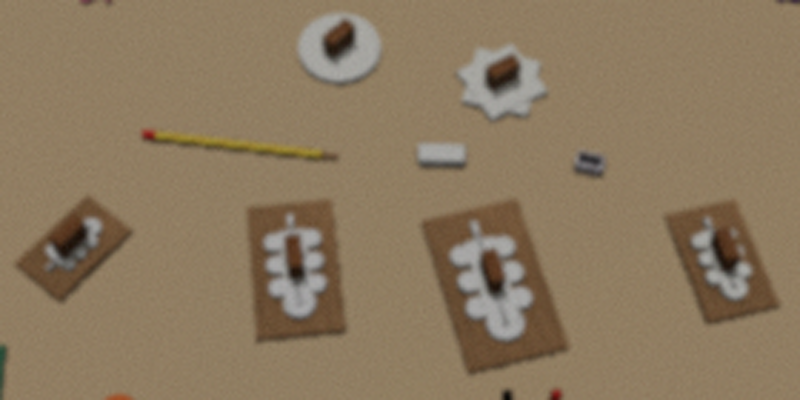

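Each leaf lies on its own card. Leaf and card centres in the crop:
- **s:** (73,247) and (74,248)
- **l:** (295,267) and (295,270)
- **xl:** (492,281) and (495,286)
- **m:** (724,259) and (722,261)

All agree to a few pixels, at about 1 mm per pixel, and part of that is parallax. The disc and star are untouched.

```bash
python3 -c "
from cell import env
print(env.sign_off())"
```

```text
the job is handed in; nothing more can be done
None
```

I laid all four leaves on their matching blanks, about centred and lengthwise in the last camera view, left the star and round template alone, and handed the job in at about 37 s; no verdict came back.

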